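# Press a keyed shaft home in a pulley and hold it down

## Task

Take the shaft with the key (not the plain one) out of the wooden stand and push it nose down into the hub of the pulley, turning it until the key slips into the keyway, then keep pushing against the ejector spring until the collar is fully down on the hub face. Do not let go: the program finishes while the gripper still holds the shaft pressed fully home, so that the grub screw could be tightened. Leave the plain shaft standing in the stand and the tape measure and pliers where they are.

Things in the scene. Friction and masses are not known exactly. Their poses are not given: they have to be found in the camera images.
- keyed_shaft: steel stub shaft upright in a hole of the stand (either). Origin: centre of lower end, z up. Diameter 24 mm, z = 0 (chamfered nose) to 72; collar, diameter 44, z = 72 to 78; square head to grip, 26 x 26 mm, z = 78 to 122, faces square to its x and y. A key on its +x side: 10 mm wide, out to 18 mm from the axis, z = 24 to 60 mm. About 0.35 kg
- plain_shaft: steel stub shaft in the other hole of the stand: the same sizes and origin as the keyed shaft but no key. A bystander, to be left in the stand
- stand: fixed wooden block 60 x 170 x 30 mm (x, y, z), origin at the centre of its underside, with two square holes 27 mm wide and 20 mm deep at y = -55 and +55 mm; a shaft stands in each, its lower end 10 mm above the block's underside; the key of the keyed one faces the robot's side within about 50 degrees
- pulley: aluminium two-groove belt pulley, 124 mm diameter, fixed with its bore upright in a round grey fixture (base 150 mm diameter, fixed to the bench). Origin: centre of the fixture's underside, on the bench; x points from the bore to the keyway. Rim top 87 mm, hub face 104 mm above the bench; hub 60 mm diameter; the keyway faces the robot's side
- hub_mouth (a point): centre of the bore at the hub face, 104 mm above the bench; z up, x towards the keyway. Bore diameter 26 mm; one keyway on the +x side, 13 mm wide, out to 20 mm from the axis, full length. The nose enters 24 mm before the key meets the face; with the key over the keyway (within 0.08 rad) it goes on until the collar sits on the face, the shaft's origin 72 mm below this point
- ejector (a joint): sprung pad in the bore under the shaft, m: 0 with nothing on it (its top 60 mm below the hub face), 0.012 when the shaft is fully home. It pushes up with 8 N at 0 and about 13 N at 0.012, so the shaft rises again when it is not held down
- tape_measure: tape measure lying on the bench, 61 x 83 x 36 mm; a bystander
- pliers: pliers lying on the bench, 65 x 170 x 14 mm; a bystander
Mind the look-alikes: they are no part of the job. Leave any pink or purple look-alike of the keyed_shaft alone.

How it is judged:
By the outcome, as a careful person would: the job done as asked, in the order asked, and still so for the second after the job is handed in, while the arm keeps its last pose, push and grip.
It also fails if it takes over 40 s, if anything falls off the work surface, if the arm or the gripper's body presses on something with over 40 N, if the wrist force passes 120 N, or if a joint passes its speed limit or range.

## Robot

A 6-joint arm with a two-finger parallel gripper is mounted at the origin on a cart in front of the work surface, level with it; the furniture and walls round the work are solid. World frame = base frame: x ahead of the robot, y to its left, z up, the work surface at z = 0. Lengths are in m, angles in rad, forces in N, time in s.
With the tool pointing down it reaches from about 0.35 to 0.775 m from the base axis. Payload 7.3 kg.
Tool frame: the origin (TCP) lies at the centre of the arm's flange, where the gripper is bolted on; the fingertips stand 178 mm ahead of it and the grasp point (between the pads) lies 159 mm ahead of it (tip_extent is the distance from the TCP to the fingertips, in m); z points along the fingers, y is the line along which they close (so a half turn about z gives the same grasp; the last joint's range is limited). The gripper opens to 92 mm and grips with 3 to 60 N. Pads are 19 mm wide; open, the fingers measure 130 mm over their backs; the gripper's body (75 mm by 190 mm) begins 47 mm behind the grasp point.
Start: joints at [1.032, 0.342, 1.524, -0, 1.275, -0.146], TCP at [0.201, 0.485, 0.405] pointing down, gripper open.
Joint ranges: [-2.53, 2.53], [-0.77, 2.02], [0.04, 2.7], [-1, 4.14], [0.28, 2.66], [-3.11, 3.11]. Speed limits (rad/s): [2.57, 2.57, 3.14, 3.14, 3.14, 3.14].

## Interface

Orientations are given as [roll, pitch, yaw] about the fixed x, y, z axes, in that order (R = Rz(yaw) Ry(pitch) Rx(roll)).
In Python, from cell import * gives the robot as it stands.
- The arm moves only by the tool arm_command, never from a script. Its arguments are lists of equal length, an entry for each row: "xyz": the shift along the world's x, y, z in mm, a list of three; "spin": the turn about the world's z in degrees. In form: {"xyz": [[tx, ty, tz], ...], "spin": [spin, ...]}. A call has 1 to 20 rows; each row shifts and turns the commanded pose from where the row before left it; what a row does not reach is not made up. A row lasts 1/10 s, in which the tool goes at most 50 mm and 8.59 degrees, less where a joint would pass 70% of its speed; a pose out of reach is approached as far as the arm can. A call with a gripper value outside its range is refused whole. "jaw" is the opening, from -1 (shut) to 1 (fully open), set as the call begins (left out, the last holds). The fingers move at their own pace and stop on an object; "squeeze" is the grip in N (left out, the last holds). Time passes only in rows, so rows that do not move let the fingers close. It gives the time, the measured TCP pose, the force, the opening and the grip force at its end, in the units of the state.
- observe(): the state, without advancing time (a new reading comes with each control period).
- read_camera(name): name is "scene" or "top" or "wrist"; returns a dict with "img" (420x560x3 uint8, red, green, blue), "depth" (420x560 float32, m along the optical axis (not along the pixel's ray), 0 where there is no reading), "fx", "fy", "cx", "cy" (pixels), "world_from_camera" (4x4, takes a point from camera to world coordinates). Camera axes: x right, y up, looking along -z (the intrinsics and any distortion apply to the point x, -y, -z); pixel columns grow to the right and rows downward; lengths in m; the calibration is good to about 2 mm. A picture is of the moment at which its call begins.
- hand_in(): hands the job in; it is judged then, once.
The state is a dict: "time": time; "qpos": joint angles; "qvel": joint speeds; "joint_efforts": joint torques, N m; "tool_pos": TCP position; "tool_rot": TCP orientation; "contact_force": force on the tool from outside, world axes, zero at the start; "torque": the same for the moment, N m; "opening": finger opening in m; "grip_force": force on a finger pad.
Only numpy, scipy, OpenCV 4.12 (cv2) and the standard library are available. Lean on these libraries where they do the work, as an engineer would, in place of code of your own. Each camera call takes 0.05 s, during which the arm holds its last target. There are 200 camera calls.

## Working session

There is one attempt and no reset: what is moved stays moved. The work goes in short steps, Python scripts to look and compute and a tool call to move; the robot and the scene stay as the last step left them, time stands still between calls to the robot, and variables do not carry over. Pictures are saved under pics/ and viewed, at most 10 in all, crops included, and the job is handed in when it is done.

Besides the shell and the picture viewer there is one more tool, called after ">>>" as name(argument=value, ...) on one line, values as JSON. arm_command: Moves the arm, as the interface text tells. Its arguments: {"type":"object","properties":{"xyz":{"type":"array","items":{"type":"array","items":{"type":"number"}}},"spin":{"type":"array","items":{"type":"number"}},"jaw":{"type":"number"},"squeeze":{"type":"number"}},"required":["xyz","spin"]}

```bash
mkdir -p pics
cat > h.py <<'E'
from cell import *
import numpy as np, cv2
def cloud(c):
    d=c["depth"]; v,u=np.mgrid[:d.shape[0],:d.shape[1]]
    P=np.stack([(u-c["cx"])/c["fx"]*d,-(v-c["cy"])/c["fy"]*d,-d,np.ones_like(d)],-1)
    W=P@np.array(c["world_from_camera"]).T
    W=W[...,:3]; W[d==0]=np.nan
    return W
E
python3 - <<'E'
from h import *
s=observe(); print({k:np.round(v,3) for k,v in s.items()})
for n in("scene","top"):
    c=read_camera(n); cv2.imwrite(f"pics/{n}0.png",c["img"][...,::-1]); np.save(n+"0.npy",cloud(c)); print(n,c["fx"],c["cx"],c["cy"],[k for k in c],np.round(c["world_from_camera"],3))
E
```

```text
{'time': np.float64(0.0), 'qpos': array([ 1.032,  0.343,  1.525, -0.   ,  1.275, -0.146]), 'qvel': array([ 0.001, -0.   , -0.001,  0.   , -0.   ,  0.   ]), 'joint_efforts': array([  0.   , -43.125, -24.422,   0.072,   0.056,  -0.   ]), 'tool_pos': array([0.201, 0.485, 0.404]), 'tool_rot': array([-3.14 , -0.   ,  2.749]), 'contact_force': array([-0.037,  0.51 , -0.355]), 'torque': array([-0.027, -0.022, -0.026]), 'grip_force': np.float64(0.0), 'opening': np.float64(0.092)}
scene 429.46937423118027 273.1206871604388 204.94525335890344 ['img', 'depth', 'fx', 'fy', 'cx', 'cy', 'world_from_camera'] [[ 0.862  0.322 -0.391  0.211]
 [-0.506  0.515 -0.692 -0.569]
 [-0.022  0.795  0.607  0.602]
 [ 0.     0.     0.     1.   ]]
top 453.97016211526176 279.3133370019846 203.33775752626315 ['img', 'depth', 'fx', 'fy', 'cx', 'cy', 'world_from_camera'] [[ 0.007  0.992 -0.125  0.466]
 [-1.     0.01   0.022  0.058]
 [ 0.023  0.125  0.992  0.953]
 [ 0.     0.     0.     1.   ]]
```

View pics/top0.png

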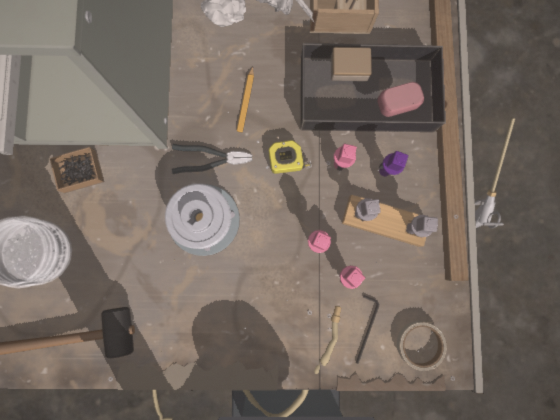

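View pics/scene0.png

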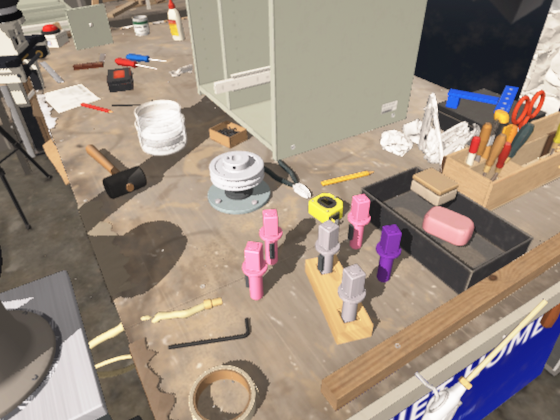

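The top view shows the stand at about (387,222) with grey shafts at (368,208) and (425,225). The pulley is at (199,216), and the look-alikes are pink and purple. The cabinet is upper left. Next I measure.

Run:
```python
from h import *
T=np.load("top0.npy"); S=np.load("scene0.npy")
im=cv2.imread("pics/top0.png"); si=cv2.imread("pics/scene0.png")
def sat(i): return cv2.cvtColor(i,cv2.COLOR_BGR2HSV)[...,1]
a=np.r_[T[190:250,345:445].reshape(-1,3)]
z=a[:,2]; print("hist",np.histogram(z[np.isfinite(z)],np.arange(0,.16,.01)))
for nm,(r0,r1,c0,c1) in dict(A=(192,222,352,385),B=(210,240,405,442)).items():
    p=T[r0:r1,c0:c1].reshape(-1,3); p=p[p[:,2]>.126]
    print(nm,len(p),np.median(p,0),cv2.minAreaRect((p[:,:2]*1000).astype(np.float32)))
# stand top
p=T[190:250,340:435].reshape(-1,3);q=p[(abs(p[:,2]-.03)<.006)]; print("stand",cv2.minAreaRect((q[:,:2]*1000).astype(np.float32)))
p=T[180:260,160:245].reshape(-1,3)
q=p[(abs(p[:,2]-.104)<.006)]; print("hub",len(q),q.mean(0),q[:,2].mean(),cv2.minEnclosingCircle((q[:,:2]*1000).astype(np.float32)))
q=p[(abs(p[:,2]-.087)<.005)]; print("rim",cv2.minEnclosingCircle((q[:,:2]*1000).astype(np.float32)))
a=cv2.resize(si[205:335,290:400],None,fx=4,fy=4,interpolation=2)
b=cv2.resize(im[180:255,160:245],None,fx=4,fy=4,interpolation=2)
o=np.zeros((540,790,3),np.uint8);o[:520,:440]=a;o[:300,445:785]=b;cv2.imwrite("pics/c1.png",o)
```

```text
hist (array([1659,  167,  789,  911,   14,    3,    0,    0,  290,   74,   47,
         56,   78,  362,    0]), array([0.  , 0.01, 0.02, 0.03, 0.04, 0.05, 0.06, 0.07, 0.08, 0.09, 0.1 ,
       0.11, 0.12, 0.13, 0.14, 0.15]))
A 204 [ 0.56519334 -0.12976243  0.13222307] ((565.873046875, -130.3102569580078), (26.125286102294922, 26.055845260620117), 10.838006973266602)
B 210 [ 0.53457366 -0.23506745  0.13248404] ((535.1829833984375, -236.07020568847656), (26.488086700439453, 25.91748809814453), 86.14924621582031)
stand ((550.522705078125, -184.1868438720703), (171.0616912841797, 60.35462951660156), 73.71615600585938)
hub 643 [0.55099168 0.19480084 0.10369467] 0.10369467116821621 ((550.387939453125, 195.72348022460938), 30.366790771484375)
rim ((550.7944946289062, 195.92027282714844), 62.20174026489258)
```

View pics/c1.png

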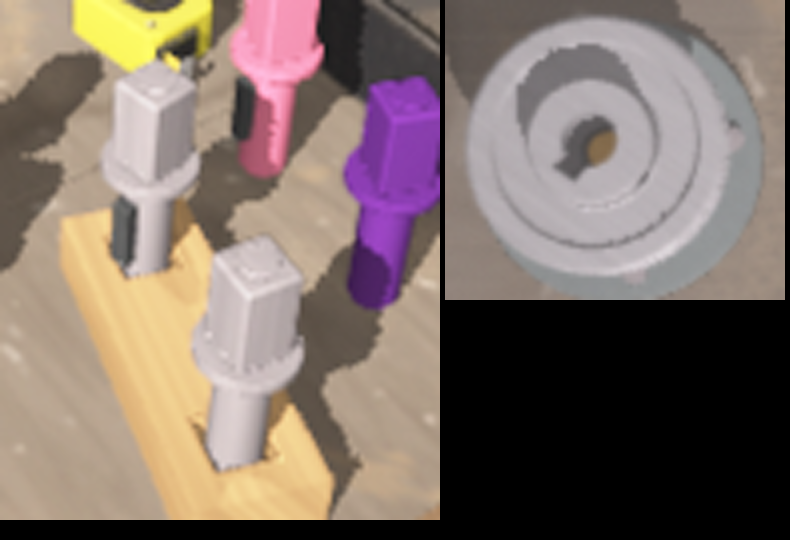

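The keyed shaft is A, at (0.566,-0.130), the one nearer the tape. Its black key is visible at crop (122,230) and faces roughly -x. The keyway points to the lower left of the bore at crop (565,168).

```bash
cat >> h.py <<'E'
def proj(c,P):
    M=np.linalg.inv(np.array(c["world_from_camera"])); p=P@M[:3,:3].T+M[:3,3]
    return np.stack([c["cx"]+c["fx"]*p[...,0]/-p[...,2], c["cy"]-c["fy"]*p[...,1]/-p[...,2]],-1).astype(np.float32)
def rect(c,x,y,z,half=.04,n=400):
    # image rows: +x up, cols: +y left
    g=np.linspace(half,-half,n); X,Y=np.meshgrid(x+g,y+g,indexing="ij")
    m=proj(c,np.stack([X,Y,np.full_like(X,z)],-1))
    return cv2.remap(c["img"],m[...,0],m[...,1],cv2.INTER_CUBIC)
def annulus(c,x,y,z,radii=(.0145,.016,.0175,.019)):
    t=np.radians(np.arange(0,360,4)); g=c["img"].mean(-1).astype(np.float32)
    v=0
    for r in radii:
        m=proj(c,np.stack([x+r*np.cos(t),y+r*np.sin(t),np.full_like(t,z)],-1))
        v=v+cv2.remap(g,m[None,:,0],m[None,:,1],cv2.INTER_LINEAR)[0]/len(radii)
    return v
E
python3 - <<'E'
from h import *
t=read_camera("top");s=read_camera("scene");w=read_camera("wrist")
print(np.round(w["world_from_camera"],3),w["fx"])
for c in(t,s):
    v=annulus(c,.5505,.1957,.104); i=np.arange(0,360,4); print([(a,int(b)) for a,b in zip(i,v) if 80<=a<=240])
T=np.load("top0.npy"); q=T[:150,:175].reshape(-1,3); q=q[(q[:,2]>.1)]
q=q[np.isfinite(q[:,0])]
print("cab min",q.min(0),q.max(0)); 
b=T.reshape(-1,3); b=b[(b[:,2]>.06)]
S=np.load("scene0.npy").reshape(-1,3); S=S[(S[:,2]>.15)&(abs(S[:,0])<1)&(abs(S[:,1])<.8)]
for y0 in np.arange(.1,.6,.05):
    k=S[(S[:,1]>y0)&(S[:,1]<y0+.05)&(S[:,0]>.3)]; 
    if len(k): print(y0.round(2),k[:,0].min(),k[:,2].max(),len(k))
a=rect(t,.5505,.1957,.104);b2=rect(t,.5658,-.130,.132)
cv2.imwrite("pics/r1.png",np.hstack([a,b2])[...,::-1])
cv2.imwrite("pics/w0.png",w["img"][...,::-1])
E
```

```text
[[ 0.383 -0.891 -0.243  0.135]
 [ 0.924  0.369  0.102  0.512]
 [-0.001 -0.264  0.965  0.384]
 [ 0.     0.     0.     1.   ]] 289.4047610123051
[(np.int64(80), 174), (np.int64(84), 175), (np.int64(88), 176), (np.int64(92), 176), (np.int64(96), 176), (np.int64(100), 176), (np.int64(104), 174), (np.int64(108), 173), (np.int64(112), 173), (np.int64(116), 169), (np.int64(120), 158), (np.int64(124), 138), (np.int64(128), 114), (np.int64(132), 101), (np.int64(136), 99), (np.int64(140), 99), (np.int64(144), 100), (np.int64(148), 99), (np.int64(152), 97), (np.int64(156), 96), (np.int64(160), 104), (np.int64(164), 125), (np.int64(168), 149), (np.int64(172), 167), (np.int64(176), 175), (np.int64(180), 178), (np.int64(184), 180), (np.int64(188), 180), (np.int64(192), 180), (np.int64(196), 180), (np.int64(200), 180), (np.int64(204), 180), (np.int64(208), 180), (np.int64(212), 180), (np.int64(216), 180), (np.int64(220), 179), (np.int64(224), 180), (np.int64(228), 179), (np.int64(232), 177), (np.int64(236), 178), (np.int64(240), 178)]
[(np.int64(80), 224), (np.int64(84), 224), (np.int64(88), 224), 
[... 396 characters left out ...]
p.int64(164), 183), (np.int64(168), 195), (np.int64(172), 207), (np.int64(176), 215), (np.int64(180), 221), (np.int64(184), 225), (np.int64(188), 227), (np.int64(192), 227), (np.int64(196), 226), (np.int64(200), 225), (np.int64(204), 223), (np.int64(208), 221), (np.int64(212), 219), (np.int64(216), 219), (np.int64(220), 219), (np.int64(224), 220), (np.int64(228), 221), (np.int64(232), 223), (np.int64(236), 224), (np.int64(240), 225)]
cab min [0.66353829 0.2756022  0.10004634] [0.97993962 0.55526833 0.473767  ]
0.25 0.7011237389555629 0.39586238703040766 9956
0.3 0.7047395181309215 0.341024733259884 3
0.5 0.7151894218124155 0.1505364026880352 3
0.55 0.7030360344419708 0.34816395895419255 3400
```

View pics/r1.png

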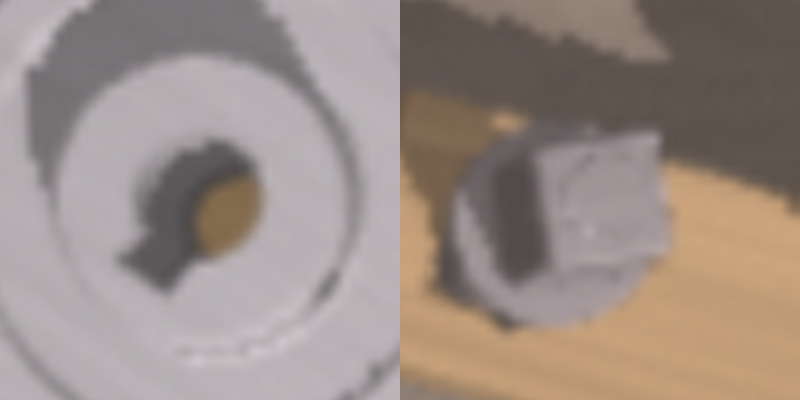

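The rectified view puts the keyway at about 145° and the head faces at about 8–11°, so the key points to about 190°. I go over the pulley for a close look on the way.

>>> arm_command(xyz=[[32, -26, 0], [32, -26, 0], [32, -26, 0], [32, -26, 0], [32, -26, 0], [32, -26, 0], [32, -26, 0], [32, -26, 0], [32, -26, 0], [32, -26, 0], [30, -29, 0], [0, 0, 0], [0, 0, 0]], spin=[3, 3, 3, 3, 3, 3, 3, 3, 3, 3, 2.5, 0, 0], jaw=1)

```text
time: 1.55
tool_pos: [0.5513, 0.1953, 0.4041]
tool_rot: [3.141, -0.001, -2.97]
contact_force: [-0.2, 0.7, -0.0]
opening: 0.0918
grip_force: 0.0
```

```bash
cat >> h.py <<'E'
def st():
    s=observe(); print("t",round(float(s["time"]),2),"tcp",np.round(np.array(s["tool_pos"])*1000,1),"rot",np.round(np.degrees(s["tool_rot"]),2),"F",np.round(s["contact_force"],1),"M",np.round(s["torque"],2),"open",round(float(s["opening"])*1000,1),"grip",round(float(s["grip_force"]),1),"q",np.round(s["qpos"],2))
E
python3 - <<'E'
from h import *
st()
c=read_camera("wrist"); W=cloud(c).reshape(-1,3)
d=np.hypot(W[:,0]-.5505,W[:,1]-.1957)
for z0 in(.104,.087):
    q=W[(abs(W[:,2]-z0)<.006)&(d<.07)]; print("z",np.median(q[:,2]),cv2.minEnclosingCircle((q[:,:2]*1000).astype(np.float32)))
i=np.arange(0,360,4); print([(a,int(b)) for a,b in zip(i,annulus(c,.5505,.1957,.104)) if 80<=a<=240])
cv2.imwrite("pics/w1.png",np.hstack([rect(c,.5505,.1957,.104)])[...,::-1])
E
```

```text
t 1.55 tcp [551.3 195.3 404.1] rot [ 1.7998e+02 -7.0000e-02 -1.7014e+02] F [-0.2  0.7 -0. ] M [ 0.03  0.03 -0.02] open 91.8 grip 0.0 q [ 0.21  0.45  1.35  0.    1.34 -1.53]
z 0.10393646376240484 ((550.96044921875, 197.09043884277344), 30.350095748901367)
z 0.08607265824612187 ((550.9827880859375, 197.5305938720703), 62.17311477661133)
[(np.int64(80), 191), (np.int64(84), 190), (np.int64(88), 189), (np.int64(92), 190), (np.int64(96), 189), (np.int64(100), 188), (np.int64(104), 188), (np.int64(108), 187), (np.int64(112), 183), (np.int64(116), 176), (np.int64(120), 165), (np.int64(124), 138), (np.int64(128), 91), (np.int64(132), 78), (np.int64(136), 73), (np.int64(140), 66), (np.int64(144), 62), (np.int64(148), 59), (np.int64(152), 59), (np.int64(156), 73), (np.int64(160), 118), (np.int64(164), 177), (np.int64(168), 199), (np.int64(172), 203), (np.int64(176), 203), (np.int64(180), 203), (np.int64(184), 203), (np.int64(188), 204), (np.int64(192), 204), (np.int64(196), 204), (np.int64(200), 203), (np.int64(204), 202), (np.int64(208), 202), (np.int64(212), 202), (np.int64(216), 203), (np.int64(220), 203), (np.int64(224), 201), (np.int64(228), 199), (np.int64(232), 200), (np.int64(236), 202), (np.int64(240), 202)]
```

View pics/w1.png

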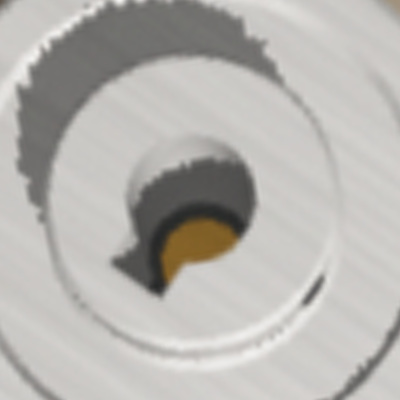

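The wrist view puts the bore centre at about (551,197.2) and the keyway at about 145°. Next I go above the keyed shaft.

>>> arm_command(xyz=[[1, -36, 0], [2, -36, 0], [2, -36, 0], [2, -36, 0], [2, -36, 0], [2, -36, 0], [2, -36, 0], [1, -36, 0], [1, -37, 0], [0, 0, 0], [0, 0, 0]], spin=[0, 0, 0, 0, 0, 0, 0, 0, 0, 0, 0])

```text
time: 2.7
tool_pos: [0.5657, -0.1281, 0.4048]
tool_rot: [3.141, -0.0, -2.967]
contact_force: [0.4, 0.4, -0.5]
opening: 0.0918
grip_force: 0.0
```

Run:
```python
from h import *
st()
c=read_camera("wrist"); W=cloud(c).reshape(-1,3)
d=np.hypot(W[:,0]-.566,W[:,1]+.130)
q=W[(abs(W[:,2]-.132)<.005)&(d<.03)]; print(len(q),np.median(q[:,2]),cv2.minAreaRect((q[:,:2]*1000).astype(np.float32)))
q=W[(abs(W[:,2]-.088)<.004)&(d<.04)]; print(len(q),np.median(q[:,2]),cv2.minEnclosingCircle((q[:,:2]*1000).astype(np.float32)))
cv2.imwrite("pics/w2.png",np.hstack([rect(c,.566,-.130,.132),rect(c,.566,-.130,.055)])[...,::-1])
```

```text
t 2.7 tcp [ 565.7 -128.1  404.8] rot [ 1.7995e+02 -1.0000e-02 -1.7002e+02] F [ 0.4  0.4 -0.5] M [0.09 0.01 0.03] open 91.8 grip 0.0 q [-0.36  0.44  1.37  0.    1.33 -2.1 ]
776 0.13221389095366254 ((566.506103515625, -129.17233276367188), (26.325082778930664, 25.579681396484375), 9.090401649475098)
504 0.08794599925295674 ((566.2406616210938, -129.32199096679688), 21.921981811523438)
```

View pics/w2.png

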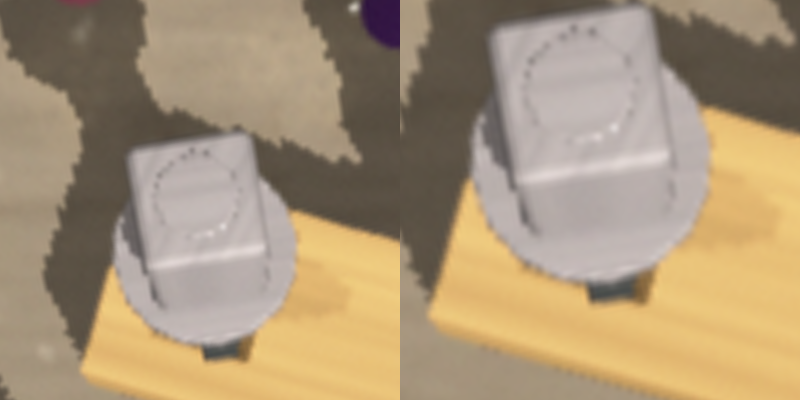

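The key points toward the robot as expected, and the head is at (566.5,-129.2) with yaw about 9°. I descend and grasp.

>>> arm_command(xyz=[[1, -1, -20], [0, 0, -20], [0, 0, -20], [0, 0, -20], [0, 0, -20], [0, 0, -17], [0, 0, -10], [0, 0, -7], [0, 0, 0], [0, 0, 0]], spin=[-1, 0, 0, 0, 0, 0, 0, 0, 0, 0])

```text
time: 3.75
tool_pos: [0.5672, -0.1296, 0.2714]
tool_rot: [-3.141, 0.001, -2.984]
contact_force: [0.2, 0.3, 0.3]
opening: 0.0918
grip_force: 0.0
```

>>> arm_command(xyz=[[0, 0, 0], [0, 0, 0], [0, 0, 0], [0, 0, 0], [0, 0, 0], [0, 0, 0], [0, 0, 0], [0, 0, 0], [0, 0, 0], [0, 0, 0]], spin=[0, 0, 0, 0, 0, 0, 0, 0, 0, 0], jaw=-1, squeeze=60)

```text
time: 4.75
tool_pos: [0.5669, -0.13, 0.2707]
tool_rot: [3.142, -0.0, -2.985]
contact_force: [-1.3, -0.9, -0.2]
opening: 0.0259
grip_force: 60.0
```

```bash
python3 -c "
from h import *
st()"
```

```text
t 4.75 tcp [ 566.9 -130.   270.7] rot [ 180.   -0. -171.] F [-1.3 -0.9 -0.2] M [-0.01  0.04 -0.03] open 25.9 grip 60.0 q [-0.36  0.58  1.54  0.    1.03 -2.08]
```

Gripped at 25.9 mm. The key direction equals the tool yaw (189°), so it needs about -44°. I lift it, carry it over and turn it.

>>> arm_command(xyz=[[0, 0, 10], [0, 0, 20], [0, 0, 30], [0, 0, 35], [0, 0, 35], [0, 0, 20], [0, 0, 0]], spin=[0, 0, 0, 0, 0, 0, 0])

```text
time: 5.45
tool_pos: [0.5671, -0.1299, 0.4243]
tool_rot: [-3.139, 0.006, -2.984]
contact_force: [-0.3, -0.1, -3.1]
opening: 0.0258
grip_force: 60.0
```

>>> arm_command(xyz=[[-1, 20, 0], [-2, 30, 0], [-2, 36, 0], [-2, 36, 0], [-2, 36, 0], [-2, 36, 0], [-2, 36, 0], [-2, 36, 0], [-1, 30, 0], [0, 20, 0], [0, 10, 0], [0, 0, 0], [0, 0, 0]], spin=[-4, -4, -4, -4, -4, -4, -4, -4, -4, -4, -4, 0, 0])

```text
time: 6.75
tool_pos: [0.5508, 0.1958, 0.4194]
tool_rot: [-3.139, -0.001, 2.533]
contact_force: [1.2, 0.0, -5.3]
opening: 0.0259
grip_force: 60.0
```

Run:
```python
from h import *
st()
o=[]
for n in("scene","wrist"):
    c=read_camera(n); cv2.imwrite(f"pics/{n}3.png",c["img"][...,::-1]); np.save(n+"3.npy",cloud(c)); o.append(c["img"])
a=cv2.resize(o[0][60:230,150:330],None,fx=2.4,fy=2.4,interpolation=2)
b=cv2.resize(o[1],(360,270))
m=np.zeros((a.shape[0],a.shape[1]+360,3),np.uint8);m[:,:a.shape[1]]=a;m[:270,a.shape[1]:]=b
cv2.imwrite("pics/c3.png",m[...,::-1])
```

```text
t 6.75 tcp [550.8 195.8 419.4] rot [-1.7988e+02 -8.0000e-02  1.4512e+02] F [ 1.2  0.  -5.3] M [-0.02  0.    0.01] open 25.9 grip 60.0 q [ 0.21  0.44  1.33 -0.    1.37 -0.75]
```

View pics/c3.png

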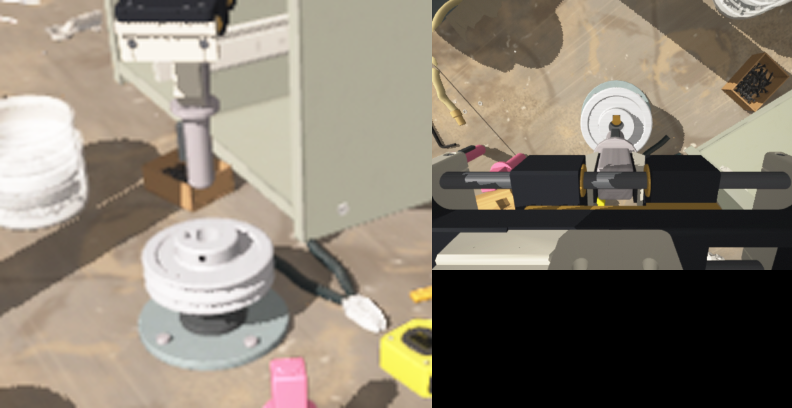

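The shaft hangs over the pulley with its key on the far left. It looks slightly tilted in the scene view, so I measure its axis from the depth images.

Run:
```python
from h import *
from scipy.optimize import least_squares
z0=.1587
for n in("scene","wrist"):
    W=np.load(n+"3.npy").reshape(-1,3)
    d=np.hypot(W[:,0]-.551,W[:,1]-.196)
    for zl,zh,R in((.163,.181,.012),(.163,.228,.012),(.232,.2355,.022)):
        q=W[(W[:,2]>zl)&(W[:,2]<zh)&(d<R+.006)]
        if len(q)<8: continue
        b=np.array([np.cos(np.radians(145)),np.sin(np.radians(145))])
        def f(p):
            cx=p[0]+p[2]*(q[:,2]-.2);cy=p[1]+p[3]*(q[:,2]-.2)
            return np.r_[(np.hypot(q[:,0]-cx,q[:,1]-cy)-R),p[2:]*.001*len(q)**.5*(zh-zl<.05)*100]
        r=least_squares(f,[.551,.196,0,0],loss="soft_l1",f_scale=.001)
        print(n,zl,len(q),np.round(r.x*1000,1),"res",np.median(abs(f(r.x)))*1000)
```

```text
scene 0.163 83 [551.  195.3  -0.    0. ] res 0.6994458087374589
scene 0.163 354 [550.2 195.4 -21.3   1.5] res 0.9039053453387056
scene 0.232 42 [550.9 196.   -0.    0. ] res 0.7339048343177837
wrist 0.163 67 [550.4 195.4  -0.   -0. ] res 0.05759950220532613
wrist 0.163 127 [548.9 197.2 -60.2  75.8] res 0.4880614353490135
wrist 0.232 94 [550.7 195.2   0.   -0. ] res 0.11537887015874819
```

Run:
```python
from h import *
from scipy.optimize import least_squares
for n in("scene3","wrist3","top0","scene0"):
    W=np.load(n+".npy").reshape(-1,3)
    d=np.hypot(W[:,0]-.551,W[:,1]-.1965)
    for z,R in((.104,.030),(.087,.062)):
        q=W[(abs(W[:,2]-z)<.004)&(d<R+.006)&(d>R-.02)]
        h=cv2.convexHull((q[:,:2]*1000).astype(np.float32))[:,0]
        r=least_squares(lambda p:np.hypot(h[:,0]-p[0],h[:,1]-p[1])-p[2],[551,196,R*1000],loss="soft_l1",f_scale=.5)
        print(n,z,len(q),np.round(r.x,1))
```

```text
scene3 0.104 268 [550.9 195.   29.7]
scene3 0.087 605 [551.3 196.1  62. ]
wrist3 0.104 1484 [550.5 197.5  29.8]
wrist3 0.087 4215 [550.7 197.4  61.8]
top0 0.104 633 [550.8 195.6  29.8]
top0 0.087 1708 [550.7 195.7  61.7]
scene0 0.104 270 [550.9 195.4  29.7]
scene0 0.087 594 [551.4 196.3  62.2]
```

>>> arm_command(xyz=[[0, 0.6, -15], [0, 0, -15], [0, 0, -12], [0, 0, -8], [0, 0, -4], [0, 0, -4], [0, 0, -3], [0, 0, 0]], spin=[0, 0, 0, 0, 0, 0, 0, 0])

```text
time: 7.65
tool_pos: [0.5509, 0.1967, 0.3596]
tool_rot: [3.142, -0.0, 2.531]
contact_force: [0.5, -1.3, -3.4]
opening: 0.0258
grip_force: 60.0
```

```bash
python3 -c "
from h import *
st()"
```

```text
t 7.65 tcp [550.9 196.7 359.6] rot [ 1.80e+02 -1.00e-02  1.45e+02] F [ 0.5 -1.3 -3.4] M [-0.06 -0.04  0.03] open 25.8 grip 60.0 q [ 0.21  0.49  1.42  0.    1.23 -0.75]
```

The nose is 5 mm into the bore without resistance. I continue to just above key contact.

>>> arm_command(xyz=[[0, 0, -4], [0, 0, -4], [0, 0, -4], [0, 0, -4], [0, 0, 0]], spin=[0, 0, 0, 0, 0])

```text
time: 8.15
tool_pos: [0.5508, 0.1966, 0.3429]
tool_rot: [-3.141, -0.001, 2.531]
contact_force: [-0.1, -0.4, -3.4]
opening: 0.0257
grip_force: 60.0
```

>>> arm_command(xyz=[[0, 0, -2], [0, 0, -2], [0, 0, -2], [0, 0, 0]], spin=[0, 0, 0, 0])

```text
time: 8.55
tool_pos: [0.5509, 0.1966, 0.3375]
tool_rot: [-3.141, -0.0, 2.531]
contact_force: [-0.1, 0.7, -3.2]
opening: 0.0255
grip_force: 60.0
```

```bash
python3 -c "
from h import *
st()"
```

```text
t 8.55 tcp [550.9 196.6 337.5] rot [-1.7999e+02 -2.0000e-02  1.4499e+02] F [-0.1  0.7 -3.2] M [-0.01  0.02 -0.  ] open 25.5 grip 60.0 q [ 0.21  0.51  1.45  0.    1.18 -0.75]
```

No contact force with the nose 27 mm in, so the key has entered. I continue down to the ejector.

>>> arm_command(xyz=[[0, 0, -4], [0, 0, -4], [0, 0, -4], [0, 0, -4], [0, 0, -4], [0, 0, -4], [0, 0, -4], [0, 0, 0]], spin=[0, 0, 0, 0, 0, 0, 0, 0])

```text
time: 9.35
tool_pos: [0.5508, 0.1966, 0.309]
tool_rot: [-3.141, -0.001, 2.531]
contact_force: [0.9, 0.1, -4.0]
opening: 0.0258
grip_force: 60.0
```

>>> arm_command(xyz=[[0, 0, -3], [0, 0, -3], [0, 0, -3], [0, 0, -3], [0, 0, -2], [0, 0, 0], [0, 0, 0]], spin=[0, 0, 0, 0, 0, 0, 0])

```text
time: 10.05
tool_pos: [0.551, 0.1967, 0.297]
tool_rot: [3.14, 0.001, 2.531]
contact_force: [-2.7, -1.2, 6.9]
opening: 0.0258
grip_force: 60.0
```

```bash
python3 -c "
from h import *
st()"
```

```text
t 10.05 tcp [551.  196.7 297. ] rot [1.7993e+02 6.0000e-02 1.4500e+02] F [-2.7 -1.2  6.9] M [-0.22  0.65 -0.02] open 25.8 grip 60.0 q [ 0.21  0.55  1.5  -0.    1.09 -0.75]
```

>>> arm_command(xyz=[[0, 0, -1], [0, 0, -1], [0, 0, -1], [0, 0, 0], [0, 0, 0]], spin=[0, 0, 0, 0, 0])

```text
time: 10.55
tool_pos: [0.551, 0.1966, 0.2942]
tool_rot: [3.14, 0.001, 2.531]
contact_force: [-2.7, -0.7, 8.4]
opening: 0.0259
grip_force: 60.0
```

>>> arm_command(xyz=[[0, 0, -1], [0, 0, -1], [0, 0, 0], [0, 0, 0]], spin=[0, 0, 0, 0])

```text
time: 10.95
tool_pos: [0.5509, 0.1966, 0.2927]
tool_rot: [3.14, 0.001, 2.531]
contact_force: [-3.3, -1.5, 10.5]
opening: 0.0257
grip_force: 60.0
```

>>> arm_command(xyz=[[0, 0, -1], [0, 0, 0], [0, 0, 0]], spin=[0, 0, 0])

```text
time: 11.25
tool_pos: [0.5509, 0.1966, 0.2927]
tool_rot: [3.14, 0.002, 2.531]
contact_force: [-6.4, -1.3, 17.4]
opening: 0.026
grip_force: 60.0
```

It stopped at 0.2927, exactly the predicted home height, with the force rising from the collar contact. I add a little preload and verify.

>>> arm_command(xyz=[[0, 0, -0.6], [0, 0, 0], [0, 0, 0], [0, 0, 0], [0, 0, 0]], spin=[0, 0, 0, 0, 0])

```text
time: 11.75
tool_pos: [0.5508, 0.1966, 0.2927]
tool_rot: [3.14, 0.002, 2.531]
contact_force: [-8.7, -2.4, 21.2]
opening: 0.0258
grip_force: 60.0
```

Run:
```python
from h import *
st()
c=read_camera("scene"); W=cloud(c).reshape(-1,3)
d=np.hypot(W[:,0]-.551,W[:,1]-.196); q=W[(d<.0225)&(d>.015)&(W[:,2]>.1)&(W[:,2]<.118)]; print("collar top",np.percentile(q[:,2],[50,80,95]) if len(q) else 0)
cv2.imwrite("pics/f.png",cv2.resize(c["img"][100:310,180:400],None,fx=2.8,fy=2.8,interpolation=2)[...,::-1])
```

```text
t 11.75 tcp [550.8 196.6 292.7] rot [1.7988e+02 1.3000e-01 1.4500e+02] F [-8.7 -2.4 21.2] M [-0.57  1.83  0.02] open 25.8 grip 60.0 q [ 0.21  0.56  1.51 -0.    1.08 -0.75]
collar top [0.10910362 0.11036922 0.1127448 ]
```

View pics/f.png

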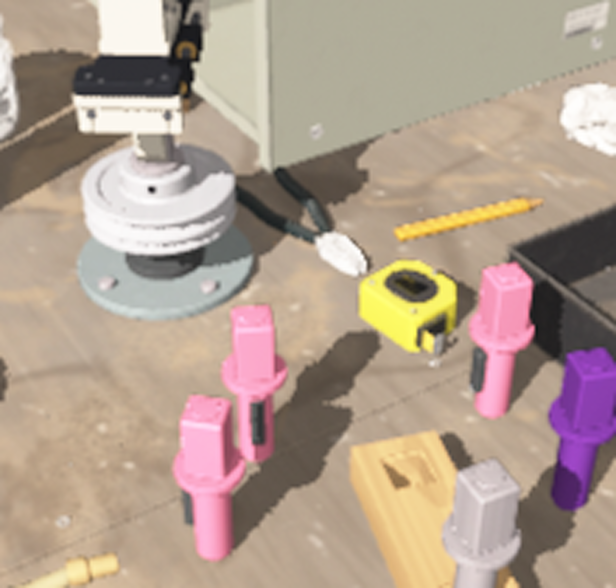

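The collar sits on the hub face at about (155,170), with its top at about 0.110 m. The plain shaft, tape measure and pliers are untouched.

```bash
python3 -c "
from h import *
print(hand_in())"
```

```text
the job is handed in; nothing more can be done
None
```

The keyed shaft is seated in the pulley hub with its key in the keyway, held at 60 N with the collar pressed fully down on the hub face, and I've handed the job in at about 12 s.

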